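# Load and wind the clockwork specimen tumbler

## Task

Set the black specimen block down on the tumbler's aluminium loading ledge and let go of it. Then, with the block waiting there, wind the brass key clockwise, taking it afresh as often as needed, until it is fully wound and its red pointer is at the red mark, and release it. Last, push the block off the ledge so that it drops down the chute under the clear guard, and leave the vial and the pot standing where they are.

Things in the scene. Friction and masses are not known exactly. Their poses are not given: they have to be found in the camera images.
- tumbler: clockwork specimen tumbler, fixed: grey base plate 230 x 250 x 8 mm. Origin: centre of its underside; at yaw 0 x points away from the robot, y left, z up. Blue round spring housing (92 mm across, top 56 mm high) centred at x 0, y -70 mm, key on top; loading ledge at the front of the +y half, chute behind it; at the back (x 48 to 112 mm) a steel drum along y, up to 78 mm high
- ledge (a point): centre of the loading ledge's top, 60 mm above the bench (tumbler frame: x -55, y 55, z 60 mm); axes as the tumbler's. Flat aluminium, 80 mm in x by 86 mm in y, no rim. Its +x edge, 40 mm from here, is the lip of the chute: the block is pushed along +x
- chute_floor (a point): centre of the chute's floor, 50 mm below the ledge's top (tumbler frame: x 15, y 55, z 10 mm); axes as the tumbler's. Shaft right behind the ledge, inside 60 mm in x by 54 mm in y. A clear guard (sides, roof, back wall) begins 12 mm behind the lip; its roof spans 48 to 52 mm above the ledge's top, so fingers must stop short of it
- key (a joint): winding key's angle, 0 slack to 5.0 rad at its stop, fully wound; grows clockwise seen from above. A spring pulls back (0.012 N m per rad) but a pawl's drag (0.11 N m) holds the key wherever it is let go. At 0 the wings lie along the tumbler's x and the red pointer points to its +x, at the green mark; at 5.0 the pointer is at the red mark, four fifths of a turn on
- key_grip (a point): middle of the key's wings, on its vertical axis, 87 mm above the bench; this point's x runs along the wings. The brass wings are one flat upright plate 46 mm long, 9 mm thick, 68 to 102 mm above the bench, over a dial at 56 mm and a pointer at 62 mm. Grip across the 9 mm from above
- block: small black specimen block with one light grey face, 34 mm (own x) x 26 mm (own y) x 28 mm high, about 60 g, loose, standing on the bench; origin at the centre of its underside
- block_center (a point): centre of the block
- red_vial: bystander: clear specimen vial with a red screw cap, 22 mm across, 60 mm high, loose; origin at the centre of its underside
- white_pot: bystander: white plastic pot with a screw lid, 44 mm across, 60 mm high, loose; origin at the centre of its underside
There are look-alikes about, which are no part of the job. What is meant by the block is not pink, and is the smaller of those in its own colour.

How it is judged:
By the outcome, as a careful person would: the job done as asked, in the order asked, and still so for the second after the job is handed in, with the robot touching nothing.
It also fails if it takes over 72 s, if anything falls off the work surface, if the arm or the gripper's body presses on something with over 40 N, if the wrist force passes 120 N, or if a joint passes its speed limit or range.

## Robot

A 6-joint arm with a two-finger parallel gripper is mounted at the origin on a cart in front of the work surface, level with it; the furniture and walls round the work are solid. World frame = base frame: x ahead of the robot, y to its left, z up, the work surface at z = 0. Lengths are in m, angles in rad, forces in N, time in s.
With the tool pointing down it reaches from about 0.3 to 0.775 m from the base axis. Payload 14.6 kg.
Tool frame: the origin (TCP) lies at the very end of the fingers, on their centre line; the grasp point (between the pads) lies 19 mm behind it; z points along the fingers, y is the line along which they close (so a half turn about z gives the same grasp; the last joint's range is limited). The gripper opens to 94 mm and grips with 3 to 60 N. Pads are 16 mm wide; open, the fingers measure 119 mm over their backs; the gripper's body (75 mm by 177 mm) begins 78 mm behind the grasp point.
Start: joints at [-1.206, 0.3, 1.521, -0, 1.321, -0.067], TCP at [0.23, -0.5, 0.205] pointing down, gripper open.
Joint ranges: [-3.03, 3.03], [-0.79, 2.21], [0.23, 2.52], [-1.04, 4.18], [0, 3.07], [-2.55, 2.55]. Speed limits (rad/s): [2.22, 2.22, 2.57, 3.14, 3.14, 3.14].

## Interface

Orientations are given as [roll, pitch, yaw] about the fixed x, y, z axes, in that order (R = Rz(yaw) Ry(pitch) Rx(roll)).
In Python, from station import ctrl, camera, camera_info, finder gives the robot as it stands.
- The arm moves only by the tool carry_out, never from a script. Its argument "motion" is a list of rows, each a list of 2 entries, a list of its own where there are three numbers: the shift along the tool's x, y, z as a fraction of full scale, then the turn about the tool's z as a fraction of full scale. A call has 1 to 12 rows; each row is the pose to reach, as a shift and turn from the pose commanded when the call began, along the tool's axes at that moment, turning the shorter way round; what a row does not reach only later rows make up. Full scale, the value 1, is 200 mm for a shift and 360 degrees for a turn. A row lasts 1/10 s, in which the tool goes at most 50 mm and 8.59 degrees, less where a joint would pass 70% of its speed; a pose out of reach is approached as far as the arm can. A call with a number of a shift or a turn outside -1 to 1 is refused whole. A call with a gripper value outside its range is refused whole. "hand" is the closure, from -1 (fully open) to 1 (shut), set as the call begins (left out, the last holds). The fingers move at their own pace and stop on an object; "force" is the grip in N (left out, the last holds). Time passes only in rows, so rows that repeat a pose let the fingers close. It gives the time, the measured TCP pose, the force, the opening and the grip force at its end, in the units of the state.
- ctrl.get_obs(): the state, without advancing time (a new reading comes with each control period).
- camera(name): name is "scene" or "top" or "wrist"; returns (picture, depth): 384x512x3 uint8, blue, green, red; 384x512 float32, m along the optical axis (not along the pixel's ray), 0 where there is no reading.
- camera_info(name): a dict with "camera_matrix" (3x3 intrinsics, pixels), "origin" and "attitude" of the camera in the world. Camera axes: x right, y down, z forward; pixel columns grow to the right and rows downward; lengths in m; the calibration is good to about 2 mm. The wrist camera is an equidistant fisheye: a pixel r from the principal point sees the ray r / f radians off the axis. A picture is of the moment at which its call begins: read the wrist's pose just before it. camera_info takes no time and is no camera call; for the wrist camera it gives the pose at the moment of the call.
- ctrl.hand_in(): hands the job in; it is judged then, once.
Trained networks look in the newest picture that a camera, given by its name, has taken for a name from the list of things; names that differ only in an ending like _2 or _b are one class to them, and where a whole thing is asked for, a point or a joint stands for the part that bears it (a point fixed in the world has none). Each returns a list of dicts, best first, with "conf" (0 to 1); they miss things now and then, are a little off and sometimes report something else, mostly with a low value. They report only what shows in the picture. A call takes as long as a camera call. They do not tell look-alikes from the thing itself.
- finder.boxes_of(camera, query): "location" ([column, row] in pixels, amid what is visible of it).
- finder.cut_out(camera, query): "mask" (384x512 bool, what is visible of it) and "location" ([column, row] in pixels, amid what is visible of it).
- finder.pinpoint(camera, query): "location" ([column, row] in pixels: a listed point, or the origin of a listed thing).
The state is a dict: "time_s": time; "qpos": joint angles; "joint_vel": joint speeds; "tau": joint torques, N m; "ee_pos": TCP position; "eef_rot": TCP orientation; "force": force on the tool from outside, world axes, zero at the start; "moment": the same for the moment, N m; "grip_width": finger opening in m; "grip_force": force on a finger pad.
Only numpy, scipy, OpenCV 4.12 (cv2) and the standard library are available. Lean on these libraries where they do the work, as an engineer would, in place of code of your own. Each camera call takes 0.05 s, during which the arm holds its last target. There are 200 camera calls.

## Working session

There is one attempt and no reset: what is moved stays moved. The work goes in short steps, Python scripts to look and compute and a tool call to move; the robot and the scene stay as the last step left them, time stands still between calls to the robot, and variables do not carry over. Pictures are saved under pics/ and viewed, at most 10 in all, crops included, and the job is handed in when it is done.

Besides the shell and the picture viewer there is one more tool, called after "Request:" as name([rows], argument=value, ...), one row to a line, values as JSON. carry_out: Moves the arm, as the interface text tells. Its arguments: {"type":"object","properties":{"motion":{"type":"array","items":{"type":"array"}},"hand":{"type":"number"},"force":{"type":"number"}},"required":["motion"]}

```bash
mkdir -p pics; cat > h.py <<'E'
import numpy as np, cv2
from station import ctrl, camera, camera_info, finder
from scipy.spatial.transform import Rotation as R
def rot(a):
    a=np.array(a,float)
    return a if a.shape==(3,3) else (R.from_euler('xyz',a).as_matrix() if a.size==3 else R.from_quat(a).as_matrix())
def ray(info,name,px):
    K=np.array(info["camera_matrix"]);x=(px[0]-K[0,2])/K[0,0];y=(px[1]-K[1,2])/K[1,1]
    if name=="wrist":
        r=np.hypot(x,y); d=np.array([np.sin(r)*x/max(r,1e-9),np.sin(r)*y/max(r,1e-9),np.cos(r)])
    else: d=np.array([x,y,1.])
    return np.array(info["origin"]),rot(info["attitude"])@d
def atz(info,name,px,z):
    o,d=ray(info,name,px); return o+d*(z-o[2])/d[2]
def withdepth(info,name,px,dep):
    o,d=ray(info,name,px); K=rot(info["attitude"]); return o+d*dep/(K[:,2]@d)
E
python3 - <<'E'
from h import *
for n in ["scene","top","wrist"]:
    i=camera_info(n); print(n,i)
    p,d=camera(n); cv2.imwrite(f"pics/{n}0.png",p); np.save(f"pics/{n}0.npy",d)
    for q in ["tumbler","ledge","chute_floor","key_grip","block","block_center","red_vial","white_pot"]:
        for r in finder.pinpoint(n,q)[:4]:
            px=r["location"];c,w=int(px[0]),int(px[1])
            dd=d[min(max(w,0),383),min(max(c,0),511)]
            print(q,round(r["conf"],2),np.round(px,1),np.round(withdepth(i,n,px,dd),3) if dd>0 else None)
o=ctrl.get_obs();print(o)
E
```

```text
scene {'camera_matrix': array([[366.1354324,   0.       , 255.7921023],
       [  0.       , 366.1354324, 187.6036673],
       [  0.       ,   0.       ,   1.       ]]), 'origin': array([ 0.17929453, -0.75231944,  0.62089792]), 'attitude': array([-2.20172068, -0.01896638, -0.44351108])}
tumbler 0.62 [232.  169.9] [ 0.276 -0.508  0.448]
chute_floor 0.87 [239.  159.2] [ 0.279 -0.517  0.463]
block 0.72 [256.3 325.2] [ 0.274 -0.567  0.304]
block 0.71 [299.6 305. ] [ 0.454 -0.398  0.022]
block 0.64 [294.6 338.8] [ 0.407 -0.458  0.027]
block_center 0.91 [299.3 297.8] [ 0.46  -0.387  0.027]
block_center 0.69 [299.1 339.1] [ 0.414 -0.462  0.027]
block_center 0.69 [313.3 255. ] [ 0.554 -0.292  0.015]
block_center 0.67 [255.7 313.9] [ 0.266 -0.581  0.345]
white_pot 0.83 [247.5 250.6] [ 0.422 -0.224  0.02 ]
top {'camera_matrix': array([[402.45544954,   0.        , 250.65557988],
       [  0.        , 402.45544954, 189.39476717],
       [  0.        ,   0.        ,   1.        ]]), 'origin': array([ 0.22468974, -0.11252007,  1.27607935]), 'attitude': array([-2.93596302e+00, -6.10701664e-04, -1.6
[... 1139 characters left out ...]
4 ]
{'time_s': 1.35, 'qpos': array([-1.20560862e+00,  2.99905556e-01,  1.52098609e+00, -2.75865458e-06,
        1.32073562e+00, -6.65962008e-02]), 'joint_vel': array([ 1.40717248e-04, -1.24678211e-05, -7.08879889e-04, -4.65766787e-04,
       -9.76856448e-04,  7.27388431e-04]), 'tau': array([ 1.87862611e-04, -5.31666863e+01, -3.52911794e+01,  7.08678248e-02,
        2.12686218e-02, -3.56387432e-05]), 'ee_pos': array([ 0.23016408, -0.49950919,  0.20544842]), 'eef_rot': array([-3.14155794e+00,  3.63761546e-07,  4.31784589e-01]), 'force': array([-0.03233811,  0.79804974,  0.05587454]), 'moment': array([ 0.02305498,  0.00972574, -0.01136855]), 'grip_force': 0.0, 'grip_width': 0.09416376704570634}
```

```bash
python3 - <<'E'
import cv2
t=cv2.imread('pics/top0.png')[110:270,110:390]
cv2.imwrite('pics/topc.png',cv2.resize(t,None,fx=2.85,fy=2.85,interpolation=cv2.INTER_CUBIC))
E
```

```text
(no output)
```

View pics/topc.png

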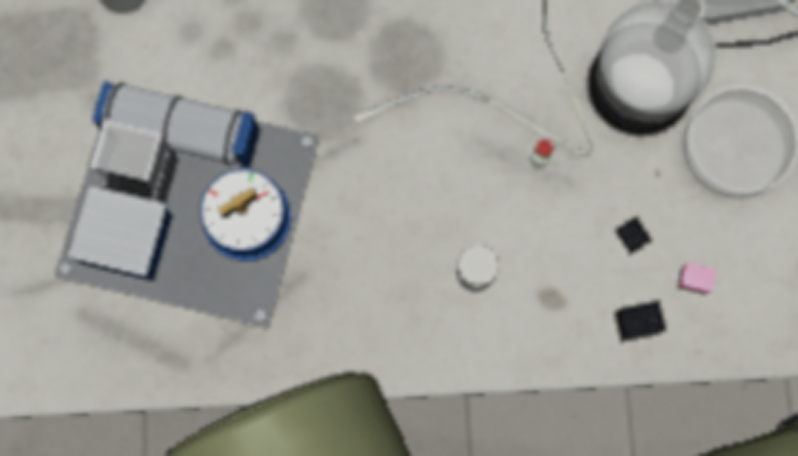

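View pics/scene0.png

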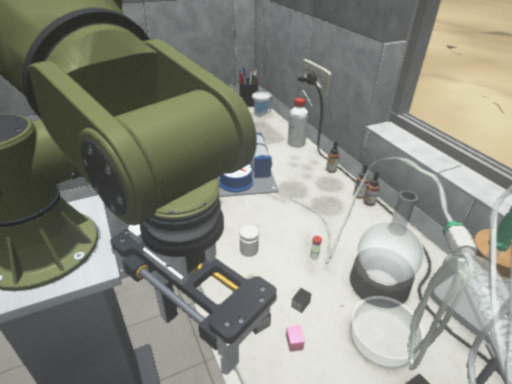

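The top view shows the small black block at full-image pixel (332,192), the bigger black one at (332,223), the pink one at (354,207), the pot at (277,203), and the vial at (300,163). The tumbler is on the left, with its key axis near (195,184) and its red pointer about 50° clockwise of green. The scene view shows the small block at (300,299).

```bash
cat >> h.py <<'E'
def frac(x,y,z,yaw):
    o=ctrl.get_obs(); M=R.from_euler('xyz',o["eef_rot"]).as_matrix()
    s=M.T@(np.array([x,y,z])-o["ee_pos"])/0.2
    t=(yaw-o["eef_rot"][2]+np.pi)%(2*np.pi)-np.pi   # world yaw change; tool z is down -> negate
    return np.round(s,4).tolist(), round(-t/(2*np.pi),4)
def darkrect(p,box,z,info,name):
    c0,c1,r0,r1=box; g=p[r0:r1,c0:c1].max(2); m=(g<75).astype(np.uint8)
    n,l,s,_=cv2.connectedComponentsWithStats(m)
    for k in range(1,n):
        if s[k,4]<15: continue
        q=np.argwhere(l==k)[:,::-1]+[c0,r0]
        w=np.array([atz(info,name,a,z)[:2] for a in q],np.float32)
        r=cv2.minAreaRect(w*1000); print("dark",s[k,4],np.round(q.mean(0),1),np.round(r[0],1),np.round(r[1],1),round(r[2],1))
E
python3 - <<'E'
from h import *
p=cv2.imread('pics/top0.png'); i=camera_info("top"); d=np.load('pics/top0.npy')
darkrect(p,(318,346,178,236),0.028,i,"top")
w=lambda a,z:atz(i,"top",(110+a[0]/2.85,110+a[1]/2.85),z)[:2]
c=[w(a,.008) for a in [(57,277),(268,325),(318,137)]]; print(np.round(c,3))
yf=c[0]-c[1]; xf=c[2]-c[1]; print("yaw",np.degrees(np.arctan2(-yf[0],yf[1])),np.degrees(np.arctan2(xf[1],xf[0])),np.linalg.norm(yf),np.linalg.norm(xf),"ctr",(c[0]+c[2])/2)
print("key",w((241,203),.1))
for px in [(332,192),(332,223)]: print(withdepth(i,"top",px,d[px[1],px[0]]))
print(frac(.457-.09,-.382,.2,0.43), frac(.457-.05,-.382-.03,.2,0.43))
E
```

```text
dark 76 [331.8 191.9] [ 463.6 -382.4] [29.1 26.1] 28.7
dark 161 [334.2 222.2] [ 367.1 -381. ] [32.3 48.2] 8.4
[[ 0.45   0.261]
 [ 0.384  0.026]
 [ 0.598 -0.037]]
yaw -15.678102207374112 -16.457673267758985 0.24336837576963527 0.22279177819597296 ctr [0.52419573 0.11182595]
key [0.50307344 0.04107459]
[ 0.46382191 -0.38362366  0.02524402]
[ 0.36414369 -0.3721414   0.03688984]
([0.8673, -0.2473, 0.0273], np.float64(0.0003)) ([0.9861, -0.0274, 0.0272], np.float64(0.0003))
```

Request:
carry_out([
  [[0.25,0,0],0],
  [[0.5,0,0],0],
  [[0.7,0,0],0],
  [[0.8,0,0],0],
  [[0.8,0,0],0],
  [[0.8,0,0],0],
])

```text
time_s: 1.95
ee_pos: [0.3752, -0.4326, 0.2053]
eef_rot: [-3.141, 0.0, 0.432]
force: [0.9, -0.0, 0.3]
grip_width: 0.0939
grip_force: 0.0
```

```bash
python3 - <<'E'
from h import *
i=camera_info("wrist"); p,d=camera("wrist"); cv2.imwrite("pics/w1.png",p)
for r in finder.cut_out("wrist","block"):
    m=r["mask"]; q=np.argwhere(m)[:,::-1]; c=r["location"]
    w=np.array([atz(i,"wrist",a,.028)[:2] for a in q],np.float32)*1000
    P=withdepth(i,"wrist",c,d[int(c[1]),int(c[0])])
    print(round(r["conf"],2),np.round(c),m.sum(),[np.round(v,1) for v in cv2.minAreaRect(w)],np.round(P,3),p[m].mean(0).round())
    # points top surface from depth
    pts=np.array([withdepth(i,"wrist",a,d[a[1],a[0]]) for a in q]); zt=np.percentile(pts[:,2],90)
    t=pts[pts[:,2]>zt-.006]; print("  ztop",zt.round(4),[np.round(v,1) for v in cv2.minAreaRect(np.float32(t[:,:2]*1000))])
print(ctrl.get_obs()["ee_pos"],ctrl.get_obs()["eef_rot"],ctrl.get_obs()["time_s"])
E
```

```text
0.79 [252.  95.] 596 [array([ 464.6, -385. ]), array([32.6, 24.9]), np.float64(24.7)] [ 0.463 -0.384  0.029] [51. 48. 46.]
  ztop 0.0296 [array([ 462.5, -385.9]), array([37.5, 24.9]), np.float64(24.8)]
0.75 [222. 164.] 1329 [array([ 368. , -382.1]), array([42.4, 51.9]), np.float64(10.0)] [ 0.375 -0.385  0.039] [52. 49. 47.]
  ztop 0.04 [array([ 396.7, -379.6]), array([97.6, 48. ]), np.float64(5.8)]
0.72 [283. 157.] 711 [array([ 413. , -448.5]), array([39.2, 27.8]), np.float64(70.7)] [ 0.411 -0.449  0.029] [222. 187. 238.]
  ztop 0.0294 [array([ 420.1, -429.9]), array([78.8, 27.9]), np.float64(68.3)]
[ 0.37454336 -0.43310425  0.2054455 ] [-3.14152390e+00  1.66351415e-04  4.30769269e-01] 2.05
```

View pics/w1.png

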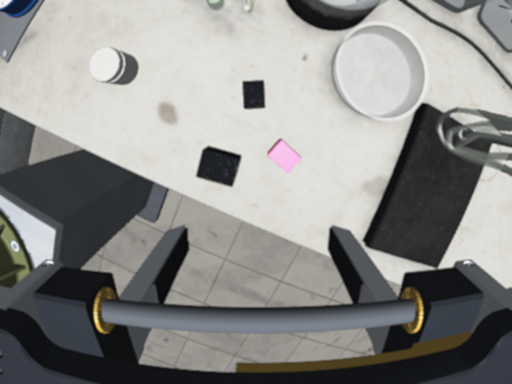

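Small block at pixel (254,94): centre (0.463,-0.385), top at 29 mm in depth, long axis at 24.8°, so the present yaw fits. The larger black block is at (220,165) and the pink one at (285,155).

Request:
carry_out([
  [[0.25,-0.02,0],0],
  [[0.5,-0.03,0],0],
  [[0.5,-0.03,0.2],0],
  [[0.5,-0.03,0.4],0],
  [[0.5,-0.03,0.6],0],
  [[0.5,-0.03,0.8],0],
  [[0.5,-0.03,0.9],0],
  [[0.5,-0.03,0.96],0],
  [[0.5,-0.03,0.995],0],
  [[0.5,-0.03,0.995],0],
  [[0.5,-0.03,0.995],0],
], hand=-0.1)

```text
time_s: 3.15
ee_pos: [0.4641, -0.3858, 0.0076]
eef_rot: [3.14, -0.001, 0.432]
force: [-0.4, -0.7, 0.3]
grip_width: 0.0518
grip_force: 0.0
```

Request:
carry_out([
  [[0,0,0],0],
  [[0,0,0],0],
  [[0,0,0],0],
  [[0,0,0],0],
  [[0,0,0],0],
  [[0,0,0],0],
], hand=1, force=20)

```text
time_s: 3.75
ee_pos: [0.4639, -0.3853, 0.0068]
eef_rot: [3.141, -0.0, 0.432]
force: [0.4, 1.3, 4.3]
grip_width: 0.0257
grip_force: 19.8
```

Request:
carry_out([
  [[0,0,-0.1],0],
  [[0,0,-0.3],0],
  [[0,0,-0.55],0],
  [[0,0,-0.8],0],
  [[0.05,-0.12,-0.95],0],
  [[0.12,-0.35,-1],0],
  [[0.21,-0.57,-1],0],
  [[0.3,-0.8,-1],0],
  [[0.37,-1,-1],0],
])

```text
time_s: 4.65
ee_pos: [0.4468, -0.1705, 0.2064]
eef_rot: [-3.142, -0.0, 0.432]
force: [0.9, 0.4, -0.7]
grip_width: 0.026
grip_force: 19.8
```

Request:
carry_out([
  [[0.08,-0.22,0],0],
  [[0.17,-0.45,0],0.02],
  [[0.25,-0.67,0],0.04],
  [[0.33,-0.88,0],0.06],
  [[0.37,-1,0],0.08],
  [[0.37,-1,0],0.1],
  [[0.37,-1,0],0.113],
  [[0.37,-1,0],0.113],
  [[0.37,-1,0],0.113],
])

```text
time_s: 5.55
ee_pos: [0.4308, 0.0399, 0.2064]
eef_rot: [3.142, 0.0, -0.276]
force: [0.2, 0.3, -0.3]
grip_width: 0.0258
grip_force: 19.8
```

```bash
python3 - <<'E'
from h import *
o=ctrl.get_obs();print(o["time_s"],o["ee_pos"],o["eef_rot"],o["qpos"],o["grip_width"])
i=camera_info("wrist"); p,d=camera("wrist"); cv2.imwrite("pics/w2.png",p); np.save("pics/w2.npy",d)
for q,z in [("ledge",.06),("chute_floor",.01),("key_grip",.087),("tumbler",0)]:
    for r in finder.pinpoint("wrist",q)[:2]:
        px=r["location"]; print(q,round(r["conf"],2),np.round(px,1),np.round(atz(i,"wrist",px,z),4),np.round(withdepth(i,"wrist",px,d[int(px[1]),int(px[0])]),3))
E
```

```text
5.55 [0.43076279 0.03989076 0.20636798] [ 3.14155951e+00  1.21684613e-04 -2.75729031e-01] [7.63536818e-03 3.38854557e-02 1.82930393e+00 2.29629491e-06
 1.27852937e+00 1.85416006e+00] 0.025813674715879184
ledge 0.78 [130.3 168.3] [0.4907 0.1801 0.06  ] [0.491 0.179 0.061]
key_grip 0.81 [225.3 120.5] [0.5086 0.0514 0.087 ] [0.509 0.05  0.103]
key_grip 0.33 [259.4 233. ] [0.3831 0.0512 0.087 ] [0.442 0.035 0.228]
tumbler 0.85 [184.  121.3] [0.5243 0.1139 0.    ] [0.524 0.112 0.009]
```

View pics/w2.png

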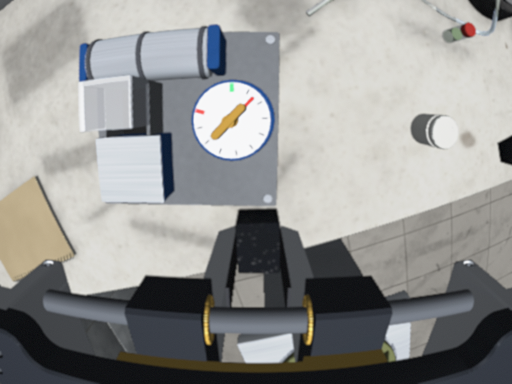

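The wrist view shows the ledge at (132,168), the dial centred near (232,120) with the pointer about 45° clockwise of the green mark at (232,87), and the red mark at (200,111). The block is held in the fingers.

```bash
cat >> h.py <<'E'
def cloud(i,name,d):
    r,c=np.nonzero(d>0); K=np.array(i["camera_matrix"]); x=(c-K[0,2])/K[0,0]; y=(r-K[1,2])/K[1,1]
    if name=="wrist":
        t=np.hypot(x,y)+1e-9; v=np.stack([x/t*np.tan(t),y/t*np.tan(t),np.ones_like(t)],1); v[t>1.3]=np.nan
    else: v=np.stack([x,y,np.ones_like(x)],1)
    return np.array(i["origin"])+(v*d[r,c][:,None])@rot(i["attitude"]).T, r, c
def keyangle(i,p,ctr,z=.102):
    h=cv2.cvtColor(p,cv2.COLOR_BGR2HSV)
    m=(h[...,0]>8)&(h[...,0]<30)&(h[...,1]>110)&(h[...,2]>70)
    q=np.argwhere(m)[:,::-1]; w=np.array([atz(i,"wrist",a,z)[:2] for a in q]); w=w[np.hypot(*(w-ctr).T)<.035]
    c,(a,b),t=cv2.minAreaRect(np.float32(w*1000)); u=np.linalg.svd(w-w.mean(0))[2][0]
    return len(w),np.round(c,1),np.round((a,b),1),np.degrees(np.arctan2(u[1],u[0]))
def redblobs(i,p,ctr,z=.06):
    h=cv2.cvtColor(p,cv2.COLOR_BGR2HSV); m=((h[...,0]<6)|(h[...,0]>172))&(h[...,1]>100)&(h[...,2]>90)
    n,l,s,_=cv2.connectedComponentsWithStats(m.astype(np.uint8))
    for k in range(1,n):
        q=np.argwhere(l==k)[:,::-1]; w=np.array([atz(i,"wrist",a,z)[:2] for a in q]).mean(0)-ctr
        if np.hypot(*w)<.06: print("red",s[k,4],"r",np.hypot(*w).round(4),"ang",np.degrees(np.arctan2(w[1],w[0])).round(1))
E
python3 - <<'E'
from h import *
i=camera_info("wrist"); p=cv2.imread("pics/w2.png"); d=np.load("pics/w2.npy")
P,r,c=cloud(i,"wrist",d)
s=(abs(P[:,2]-.06)<.006)&(np.hypot(P[:,0]-.49,P[:,1]-.18)<.075)
print("ledge z",np.median(P[s,2]),cv2.minAreaRect(np.float32(P[s,:2]*1000)))
s=(abs(P[:,2]-.058)<.007)&(np.hypot(P[:,0]-.505,P[:,1]-.045)<.055)
print("dial",cv2.minEnclosingCircle(np.float32(P[s,:2]*1000)),np.median(P[s,2]))
s=(P[:,2]>.09)&(np.hypot(P[:,0]-.505,P[:,1]-.045)<.03); w=P[s,:2]
print("key z",np.median(P[s,2]),s.sum(),cv2.minAreaRect(np.float32(w*1000)))
ctr=np.array([.505,.045])
print(keyangle(i,p,ctr)); redblobs(i,p,ctr)
s=(abs(P[:,2]-.008)<.004)&(c>60)&(c<290)&(r<215)&(p[r,c].max(1)<140)
print("plate",cv2.minAreaRect(np.float32(P[s,:2]*1000)))
E
```

```text
ledge z 0.06053533698788316 ((504.7587585449219, 179.0814208984375), (87.05265808105469, 110.23932647705078), 73.41542053222656)
dial ((507.38043212890625, 47.99398422241211), 46.25233459472656) 0.05646735874094866
key z 0.10164466986010995 456 ((506.850341796875, 48.435523986816406), (12.319219589233398, 45.76171112060547), 28.087627410888672)
(375, array([506.8,  47. ]), array([12. , 43.3]), np.float64(119.9500888934082))
red 27 r 0.0274 ang -51.4
red 22 r 0.04 ang 56.4
plate ((525.2592163085938, 105.89680480957031), (262.7688293457031, 203.6903533935547), 83.63575744628906)
```

Request:
carry_out([
  [[0.02,-0.24,0],0.002],
  [[0.05,-0.48,0],0.002],
  [[0.074,-0.7,0],0.002],
  [[0.074,-0.763,0.1],0.002],
  [[0.074,-0.763,0.3],0.002],
  [[0.074,-0.763,0.5],0.002],
  [[0.074,-0.763,0.6],0.002],
  [[0.074,-0.763,0.65],0.002],
  [[0.074,-0.763,0.675],0.002],
  [[0.074,-0.763,0.69],0.002],
  [[0.074,-0.763,0.695],0.002],
  [[0.074,-0.763,0.695],0.002],
])

```text
time_s: 7.0
ee_pos: [0.4873, 0.1827, 0.0682]
eef_rot: [-3.141, -0.001, -0.291]
force: [0.5, 0.0, -0.6]
grip_width: 0.026
grip_force: 19.8
```

Request:
carry_out([
  [[0,0,0.005],0],
  [[0,0,0.01],0],
  [[0,0,0.01],0],
])

```text
time_s: 7.3
ee_pos: [0.4874, 0.1828, 0.0667]
eef_rot: [-3.141, -0.001, -0.291]
force: [-3.6, -1.8, 10.6]
grip_width: 0.0259
grip_force: 19.8
```

Request:
carry_out([
  [[0,0,0],0],
  [[0,0,0],0],
  [[0,0,0],0],
  [[0,0,0],0],
  [[0,0,-0.1],0],
  [[0,0,-0.25],0],
  [[0,0,-0.5],0],
  [[-0.15,0.2,-0.7],0],
  [[-0.35,0.4,-0.7],0],
  [[-0.4,0.6,-0.7],0],
  [[-0.4,0.6,-0.7],0],
  [[-0.4,0.6,-0.7],0],
], hand=-0.1)

```text
time_s: 8.5
ee_pos: [0.3759, 0.0901, 0.206]
eef_rot: [-3.141, -0.002, -0.292]
force: [0.7, -0.0, 0.2]
grip_width: 0.0516
grip_force: 0.0
```

```bash
python3 - <<'E'
from h import *
o=ctrl.get_obs();print(o["time_s"],o["ee_pos"],o["eef_rot"],o["qpos"],o["grip_width"])
i=camera_info("wrist"); p,d=camera("wrist"); cv2.imwrite("pics/w3.png",p); np.save("pics/w3.npy",d)
P,r,c=cloud(i,"wrist",d)
ctr=np.array([.507,.048])
s=(abs(P[:,2]-.058)<.007)&(np.hypot(*(P[:,:2]-ctr).T)<.055)
print("dial",cv2.minEnclosingCircle(np.float32(P[s,:2]*1000)))
s=(P[:,2]>.095)&(np.hypot(*(P[:,:2]-ctr).T)<.03)
print("key z",np.median(P[s,2]),cv2.minAreaRect(np.float32(P[s,:2]*1000)))
print(keyangle(i,p,ctr)); redblobs(i,p,ctr)
s=(abs(P[:,2]-.088)<.005)&(np.hypot(P[:,0]-.487,P[:,1]-.183)<.03)
print("block top",np.median(P[s,2]),cv2.minAreaRect(np.float32(P[s,:2]*1000)))
s=(abs(P[:,2]-.06)<.004)&(np.hypot(P[:,0]-.487,P[:,1]-.183)<.06)&(p[r,c].min(1)>120)
print("ledge",cv2.minAreaRect(np.float32(P[s,:2]*1000)))
E
```

```text
8.5 [0.37586576 0.09010725 0.20602283] [-3.14083979e+00 -1.50747630e-03 -2.92330744e-01] [ 1.40421771e-01 -7.70815580e-02  1.93866238e+00  5.35436374e-05
  1.27832759e+00  2.00353288e+00] 0.051601113418143565
dial ((507.3095397949219, 48.32945251464844), 46.379573822021484)
key z 0.10156123617732582 ((506.98443603515625, 48.742977142333984), (12.748559951782227, 45.24064254760742), 25.057079315185547)
(445, array([504.8,  48.1]), array([14.5, 43.6]), np.float64(122.46382966513207))
red 13 r 0.0312 ang -57.9
red 21 r 0.0365 ang 58.0
block top 0.08851497716098417 ((488.0172424316406, 181.64224243164062), (26.685367584228516, 34.8416633605957), 75.41905212402344)
ledge ((494.8773193359375, 182.55752563476562), (87.22161865234375, 90.40956115722656), 73.68990325927734)
```

View pics/w3.png

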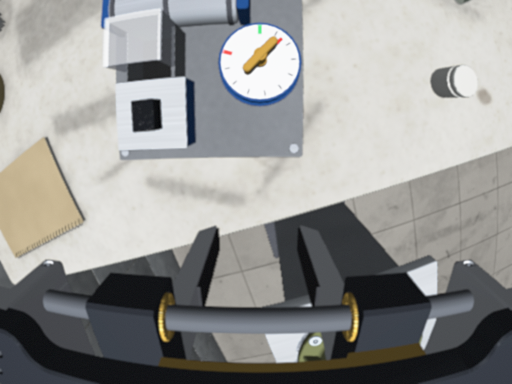

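The block stands on the ledge at (146,115), clear of the fingers, and the key is unmoved at (262,55). Wings lie at about 118° in the world and need 241° more, so two strokes.

Request:
carry_out([
  [[0.2,0,0],-0.023],
  [[0.4,0,0],-0.046],
  [[0.55,0.01,0],-0.069],
  [[0.65,0.01,0],-0.092],
  [[0.688,0.01,0],-0.115],
  [[0.688,0.01,0],-0.138],
  [[0.688,0.01,0],-0.161],
  [[0.688,0.01,0],-0.184],
  [[0.688,0.01,0],-0.207],
  [[0.688,0.01,0],-0.23],
  [[0.688,0.01,0],-0.253],
  [[0.688,0.01,0],-0.276],
])

```text
time_s: 9.75
ee_pos: [0.5081, 0.0503, 0.2045]
eef_rot: [-3.14, -0.0, 1.45]
force: [-0.1, -0.9, 0.2]
grip_width: 0.0514
grip_force: 0.0
```

Request:
carry_out([
  [[0,0,0],-0.023],
  [[0,0,0],-0.046],
  [[0,0,0],-0.069],
  [[0,0,0],-0.092],
  [[0,0,0],-0.098],
  [[0,0,0],-0.098],
  [[0,0,0],-0.098],
])

```text
time_s: 10.45
ee_pos: [0.5077, 0.0498, 0.2048]
eef_rot: [-3.141, -0.0, 2.058]
force: [0.5, 0.3, 0.2]
grip_width: 0.0516
grip_force: 0.0
```

```bash
python3 - <<'E'
from h import *
o=ctrl.get_obs();print(o["time_s"],o["ee_pos"],o["eef_rot"],np.degrees(o["eef_rot"][2]),o["qpos"])
i=camera_info("wrist"); p,d=camera("wrist")
P,r,c=cloud(i,"wrist",d); ctr=np.array([.5073,.0485])
s=(P[:,2]>.095)&(P[:,2]<.11)&(np.hypot(*(P[:,:2]-ctr).T)<.03); print(s.sum())
if s.sum()>20: print(cv2.minAreaRect(np.float32(P[s,:2]*1000)))
print(keyangle(i,p,ctr)); redblobs(i,p,ctr)
print(frac(.507,.0485,.071,np.radians(118)))
E
```

```text
10.45 [0.50766058 0.04983442 0.20480263] [-3.14083790e+00 -4.48273531e-04  2.05818349e+00] 117.92522771379308 [ 2.60043035e-02  2.12056749e-01  1.63273874e+00  6.79108153e-05
  1.29767257e+00 -4.61401381e-01]
409
((506.6627502441406, 49.063541412353516), (12.090517044067383, 45.7757453918457), 28.707263946533203)
(350, array([506. ,  51.2]), array([10.8, 46.3]), np.float64(-59.66823865485825))
red 20 r 0.0372 ang 58.0
([-0.0044, -0.0048, 0.6697], np.float64(-0.0002))
```

Request:
carry_out([
  [[-0.005,-0.005,0.2],-0.002],
  [[-0.005,-0.005,0.4],-0.002],
  [[-0.005,-0.005,0.55],-0.002],
  [[-0.005,-0.005,0.64],-0.002],
  [[-0.005,-0.005,0.67],-0.002],
  [[-0.005,-0.005,0.67],-0.002],
  [[-0.005,-0.005,0.67],-0.002],
])

```text
time_s: 11.2
ee_pos: [0.5074, 0.048, 0.0724]
eef_rot: [3.14, 0.001, 2.071]
force: [0.8, 0.8, 0.5]
grip_width: 0.0516
grip_force: 0.0
```

Request:
carry_out([
  [[0,0,0],0],
  [[0,0,0],0],
  [[0,0,0],0],
  [[0,0,0],0],
  [[0,0,0],0],
  [[0,0,0],0],
  [[0,0,0],0],
], hand=1, force=45)

```text
time_s: 11.9
ee_pos: [0.5083, 0.0487, 0.0718]
eef_rot: [3.137, 0.001, 2.072]
force: [11.6, 7.0, -7.0]
grip_width: 0.0124
grip_force: 45.0
```

Request:
carry_out([
  [[0,0.006,0],0.01],
  [[0,0.006,0],0.03],
  [[0,0.006,0],0.05],
  [[0,0.006,0],0.07],
  [[0,0.006,0],0.08],
  [[0,0.006,0],0.08],
])

```text
time_s: 12.5
ee_pos: [0.5086, 0.0488, 0.0717]
eef_rot: [3.14, -0.001, 1.567]
force: [5.2, 3.5, -2.0]
grip_width: 0.012
grip_force: 45.0
```

```bash
python3 - <<'E'
from h import *
o=ctrl.get_obs();print(o["time_s"],o["ee_pos"],np.degrees(o["eef_rot"][2]),o["force"],o["moment"],o["grip_width"])
i=camera_info("wrist"); p,d=camera("wrist"); cv2.imwrite("pics/w4.png",cv2.resize(p[100:384,100:412],None,fx=2,fy=2))
ctr=np.array([.5073,.0485])
print(keyangle(i,p,ctr)); redblobs(i,p,ctr)
E
```

```text
12.5 [0.50856055 0.04877556 0.071725  ] 89.76467548173801 [ 5.17078914  3.45731317 -2.02083523] [ 0.49838517 -0.94097978 -0.00496069] 0.011981740308724155
(1319, array([507.9,  48.2]), array([62.7, 33.3]), np.float64(-89.07301711790826))
red 80 r 0.037 ang 58.4
```

View pics/w4.png

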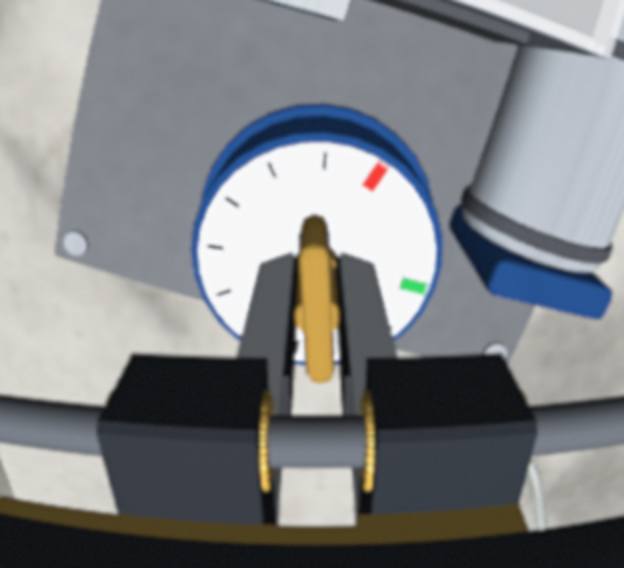

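The crop shows the wings gripped between the fingers at about (315,290), in line with the tool after the 29° turn, so the key follows. The red mark is at (375,177).

Request:
carry_out([
  [[0,0,0],0.022],
  [[0,0,0],0.044],
  [[0,0,0],0.066],
  [[0,0,0],0.088],
  [[0,0,0],0.11],
  [[0,0,0],0.132],
  [[0,0,0],0.154],
  [[0,0,0],0.176],
  [[0,0,0],0.198],
  [[0,0,0],0.22],
  [[0,0,0],0.242],
  [[0,0,0],0.264],
])

```text
time_s: 13.75
ee_pos: [0.5088, 0.0485, 0.0717]
eef_rot: [-3.141, -0.003, -0.095]
force: [6.9, -0.1, -4.1]
grip_width: 0.0121
grip_force: 45.0
```

```bash
python3 - <<'E'
from h import *
o=ctrl.get_obs();print(o["time_s"],o["ee_pos"],np.degrees(o["eef_rot"][2]),o["qpos"],o["force"],o["moment"],o["grip_width"])
i=camera_info("wrist"); p,d=camera("wrist")
ctr=np.array([.5073,.0485])
print(keyangle(i,p,ctr)); redblobs(i,p,ctr)
E
```

```text
13.75 [0.50883342 0.04854739 0.0717323 ] -5.456624765801591 [2.34005374e-02 3.69600409e-01 1.76688686e+00 1.23660553e-04
 1.00242490e+00 1.68936595e+00] [ 6.91049163 -0.1209617  -4.07605405] [ 0.23191793 -1.30552078  0.18488238] 0.012098079570554643
(1325, array([507. ,  48.4]), array([33.3, 62.2]), np.float64(176.52481786115825))
red 74 r 0.0364 ang 55.2
```

Request:
carry_out([
  [[0,0,0],0],
  [[0,0,0],0],
  [[0,0,0],0],
  [[0.005,0,-0.08],0],
  [[0.005,0,-0.22],0],
  [[0.005,0,-0.3],-0.022],
  [[0.005,0,-0.3],-0.044],
  [[0.005,0,-0.3],-0.066],
  [[0.005,0,-0.3],-0.088],
  [[0.005,0,-0.3],-0.11],
  [[0.005,0,-0.3],-0.132],
  [[0.005,0,-0.3],-0.154],
], hand=-0.1)

```text
time_s: 15.0
ee_pos: [0.5087, 0.0484, 0.1314]
eef_rot: [-3.141, 0.0, 0.884]
force: [-0.3, 0.6, 0.3]
grip_width: 0.0518
grip_force: 0.0
```

Request:
carry_out([
  [[0,0,0],-0.022],
  [[0,0,0],-0.044],
  [[0,0,0],-0.066],
  [[0,0,0],-0.088],
  [[0,0,0],-0.11],
  [[0,0,0],-0.132],
  [[0,0,0],-0.154],
  [[0,0,0],-0.176],
  [[0,0,0],-0.198],
  [[0,0,0],-0.22],
  [[0,0,0],-0.242],
  [[0,0,0],-0.264],
])

```text
time_s: 16.2
ee_pos: [0.5087, 0.0484, 0.1314]
eef_rot: [-3.141, -0.0, 2.543]
force: [-0.1, -0.1, -0.3]
grip_width: 0.0512
grip_force: 0.0
```

Request:
carry_out([
  [[0,0,0],-0.022],
  [[0,0,0],-0.044],
  [[0,0,0],-0.066],
  [[0,0,0],-0.08],
  [[0,0,0],-0.08],
  [[0,0,0],-0.08],
])

```text
time_s: 16.8
ee_pos: [0.5087, 0.0484, 0.1314]
eef_rot: [-3.142, -0.0, 3.037]
force: [0.8, -0.4, -0.2]
grip_width: 0.0516
grip_force: 0.0
```

```bash
python3 - <<'E'
from h import *
o=ctrl.get_obs();print(o["time_s"],o["ee_pos"],np.degrees(o["eef_rot"][2]),o["qpos"])
i=camera_info("wrist"); p,d=camera("wrist")
P,r,c=cloud(i,"wrist",d); ctr=np.array([.5073,.0485])
s=(P[:,2]>.095)&(P[:,2]<.108)&(np.hypot(*(P[:,:2]-ctr).T)<.03); print(s.sum(),cv2.minAreaRect(np.float32(P[s,:2]*1000)))
print(keyangle(i,p,ctr)); redblobs(i,p,ctr)
print(frac(.508,.0485,.071,np.radians(175)))
E
```

```text
16.8 [0.50871476 0.04835517 0.13142304] 173.9926474527434 [ 2.30958977e-02  2.89626405e-01  1.71617549e+00 -2.40608158e-05
  1.13594104e+00 -1.44284221e+00]
670 ((506.50653076171875, 48.62752914428711), (45.64723587036133, 12.021821975708008), 3.6454670429229736)
(664, array([503.2,  49.1]), array([11.1, 49.8]), np.float64(-3.74123581647717))
red 58 r 0.0267 ang 177.1
red 38 r 0.036 ang 58.4
([0.0037, 0.0002, 0.3022], np.float64(-0.0028))
```

Request:
carry_out([
  [[0,0,0.15],-0.003],
  [[0,0,0.25],-0.003],
  [[0,0,0.3],-0.003],
  [[0,0,0.3],-0.003],
  [[0,0,0.3],-0.003],
])

```text
time_s: 17.35
ee_pos: [0.5092, 0.0484, 0.0722]
eef_rot: [3.142, 0.001, 3.058]
force: [-0.5, 0.2, -0.5]
grip_width: 0.0518
grip_force: 0.0
```

Request:
carry_out([
  [[0,0,0],0],
  [[0,0,0],0],
  [[0,0,0],0],
  [[0,0,0],0],
  [[0,0,0],0],
  [[0,0,0],0],
], hand=1, force=45)

```text
time_s: 17.95
ee_pos: [0.5088, 0.0485, 0.0715]
eef_rot: [3.141, 0.0, 3.058]
force: [0.6, 1.0, 1.7]
grip_width: 0.0118
grip_force: 45.0
```

Request:
carry_out([
  [[0,0,0],0.022],
  [[0,0,0],0.044],
  [[0,0,0],0.066],
  [[0,0,0],0.088],
  [[0,0,0],0.11],
  [[0,0,0],0.132],
  [[0,0,0],0.154],
  [[0,0,0],0.176],
  [[0,0,0],0.198],
  [[0,0,0],0.22],
  [[0,0,0],0.242],
  [[0,0,0],0.264],
])

```text
time_s: 19.15
ee_pos: [0.5087, 0.0484, 0.0715]
eef_rot: [-3.141, 0.0, 1.394]
force: [-0.7, 0.8, 1.8]
grip_width: 0.0123
grip_force: 45.0
```

Request:
carry_out([
  [[0,0,0],0.015],
  [[0,0,0],0.03],
  [[0,0,0],0.04],
  [[0,0,0],0.045],
  [[0,0,0],0.045],
])

```text
time_s: 19.65
ee_pos: [0.5087, 0.0484, 0.0715]
eef_rot: [-3.141, 0.0, 1.116]
force: [-0.8, 0.7, 2.2]
grip_width: 0.0123
grip_force: 45.0
```

```bash
python3 - <<'E'
from h import *
o=ctrl.get_obs();print(o["time_s"],o["ee_pos"],np.degrees(o["eef_rot"][2]),o["qpos"],o["force"],o["moment"],o["grip_width"])
i=camera_info("wrist"); p,d=camera("wrist")
ctr=np.array([.5073,.0485])
print(keyangle(i,p,ctr)); redblobs(i,p,ctr)
E
```

```text
19.65 [0.50866902 0.04838673 0.07153326] 63.96499920422593 [ 2.31895844e-02  3.71133822e-01  1.76524846e+00 -9.21042803e-05
  1.00552650e+00  4.77635443e-01] [-0.78636081  0.70382804  2.18199496] [-0.00765109  0.38364815  0.10855609] 0.012326758356002564
(1341, array([507.4,  48.7]), array([63.3, 33.3]), np.float64(-114.02780022588608))
red 83 r 0.0371 ang 57.5
red 110 r 0.0262 ang 67.6
```

Request:
carry_out([
  [[0,0,0],0.01],
  [[0,0,0],0.019],
  [[0,0,0],0.019],
])

```text
time_s: 20.0
ee_pos: [0.5087, 0.0484, 0.0715]
eef_rot: [-3.141, 0.0, 0.997]
force: [-2.7, 0.8, 3.7]
grip_width: 0.0122
grip_force: 45.0
```

```bash
cat > k.py <<'E'
from h import *
o=ctrl.get_obs();print(o["time_s"],o["ee_pos"],np.degrees(o["eef_rot"][2]),o["force"],o["moment"],o["grip_width"])
i=camera_info("wrist"); p,d=camera("wrist"); cv2.imwrite("pics/k.png",cv2.resize(p[100:384,100:412],None,fx=2,fy=2))
ctr=np.array([.508,.0485])
print(keyangle(i,p,ctr)); redblobs(i,p,ctr)
E
python3 k.py
```

```text
20.0 [0.50865482 0.04838833 0.07152203] 57.1481250085014 [-2.69213493  0.77348847  3.73014693] [0.02293509 0.59530303 0.0536667 ] 0.012152290086368703
(1335, array([508.2,  48.4]), array([62.9, 33.2]), np.float64(-120.64375276758098))
red 189 r 0.0305 ang 60.0
```

Request:
carry_out([
  [[0,0,0],0.004],
  [[0,0,0],0.007],
  [[0,0,0],0.007],
])

```text
time_s: 20.35
ee_pos: [0.5087, 0.0484, 0.0715]
eef_rot: [-3.141, 0.0, 0.953]
force: [-4.6, 0.3, 5.1]
grip_width: 0.0125
grip_force: 45.0
```

```bash
python3 k.py
```

```text
20.35 [0.50868277 0.04841175 0.07149421] 54.57764643149932 [-4.59921959  0.27905967  5.11197704] [0.10085652 0.80004108 0.13625346] 0.012508934373037354
(1341, array([508.2,  48.3]), array([62.9, 33.2]), np.float64(-123.05637784776863))
red 179 r 0.0303 ang 58.7
```

Request:
carry_out([
  [[0,0,0],0.005],
  [[0,0,0],0.011],
  [[0,0,0],0.011],
  [[0,0,0],0.011],
])

```text
time_s: 20.8
ee_pos: [0.5087, 0.0484, 0.0715]
eef_rot: [-3.141, 0.0, 0.884]
force: [-4.8, 1.0, 4.4]
grip_width: 0.0123
grip_force: 45.0
```

```bash
python3 k.py
```

```text
20.8 [0.50865747 0.04839809 0.07148464] 50.668099029068394 [-4.81815096  0.99032559  4.36464117] [0.05824533 0.87320846 0.31029666] 0.012330674368452435
(1377, array([508. ,  48.1]), array([62.3, 33.2]), np.float64(-124.76160110403988))
red 179 r 0.0305 ang 58.1
```

View pics/k.png

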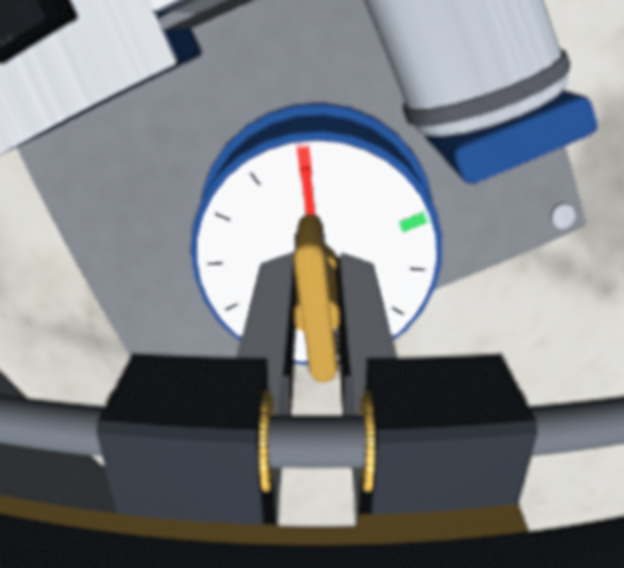

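The crop shows the red pointer at (308,185), lying on the red mark at (304,155). Turning torque has jumped to 0.31 N m while the tool slips on the wings, so the key is at its stop. Releasing.

Request:
carry_out([
  [[0,0,0],0],
  [[0,0,0],0],
  [[0,0,0],0],
  [[0,0,0],0],
  [[0,0,-0.08],0],
  [[0,0,-0.22],0],
  [[0,0,-0.45],0],
  [[0,0,-0.6],0],
  [[0,0,-0.6],0],
  [[0,0,-0.6],0],
], hand=-0.1)

```text
time_s: 21.85
ee_pos: [0.5088, 0.0484, 0.1914]
eef_rot: [3.141, -0.0, 0.884]
force: [-0.2, 0.6, -1.0]
grip_width: 0.0517
grip_force: 0.0
```

```bash
python3 - <<'E'
from h import *
o=ctrl.get_obs();print(o["time_s"],o["ee_pos"],np.degrees(o["eef_rot"][2]))
i=camera_info("wrist"); p,d=camera("wrist"); ctr=np.array([.508,.0485])
print(keyangle(i,p,ctr)); redblobs(i,p,ctr)
P,r,c=cloud(i,"wrist",d)
s=(abs(P[:,2]-.088)<.005)&(np.hypot(P[:,0]-.487,P[:,1]-.183)<.03)
print("block top",s.sum(),s.any() and cv2.minAreaRect(np.float32(P[s,:2]*1000)))
# push start: 55 mm behind the block, tool x along push
x,y=.488-.06*.9593,.1817+.06*.2823
print(x,y,frac(x,y,.19,np.radians(-16.4)))
E
```

```text
21.85 [0.50881108 0.04838735 0.19135987] 50.65840272873093
(396, array([509.5,  51.3]), array([47.2, 10.3]), np.float64(-124.11807245940166))
red 58 r 0.0309 ang 57.9
block top 856 ((488.8583679199219, 181.67433166503906), (25.5699520111084, 34.82093048095703), 74.34251403808594)
0.430442 0.198638 ([0.3339, -0.7779, 0.0029], np.float64(0.1863))
```

Request:
carry_out([
  [[0.07,-0.18,0],0.022],
  [[0.14,-0.36,0],0.044],
  [[0.21,-0.54,0],0.066],
  [[0.28,-0.7,0],0.088],
  [[0.334,-0.778,0],0.11],
  [[0.334,-0.778,0],0.132],
  [[0.334,-0.778,0],0.154],
  [[0.334,-0.778,0],0.176],
  [[0.334,-0.778,0],0.186],
  [[0.334,-0.778,0],0.186],
  [[0.334,-0.778,0],0.186],
], hand=1, force=10)

```text
time_s: 23.0
ee_pos: [0.4305, 0.1986, 0.1905]
eef_rot: [3.141, 0.001, -0.282]
force: [0.2, 0.0, 0.1]
grip_width: 0.0005
grip_force: 0.0
```

```bash
python3 - <<'E'
from h import *
o=ctrl.get_obs();print(o["time_s"],o["ee_pos"],np.degrees(o["eef_rot"][2]),o["grip_width"])
i=camera_info("wrist"); p,d=camera("wrist"); ctr=np.array([.508,.0485])
redblobs(i,p,ctr)
O=np.array([.5278,.1157]); X=np.array([.9593,-.2823]); Y=np.array([.2823,.9593])
P,r,c=cloud(i,"wrist",d); L=np.stack([(P[:,:2]-O)@X,(P[:,:2]-O)@Y,P[:,2]],1)*1000
def ext(n,s): print(n,s.sum(),np.percentile(L[s],[2,98],axis=0).round(1).tolist())
ext("block",(abs(L[:,2]-88)<5)&(abs(L[:,0]+56)<30)&(abs(L[:,1]-52)<25))
ext("ledge",(abs(L[:,2]-60)<4)&(abs(L[:,0]+55)<55)&(abs(L[:,1]-55)<55)&(p[r,c].min(1)>100))
ext("roof",(abs(L[:,2]-111)<4)&(abs(L[:,0]-20)<50)&(abs(L[:,1]-55)<50))
print("tcp",(o["ee_pos"][:2]-O)@X*1000,(o["ee_pos"][:2]-O)@Y*1000)
E
```

```text
23.0 [0.43048926 0.19856657 0.19052334] -16.178158960757713 0.0004538023929009409
red 68 r 0.0304 ang 58.4
block 956 [[-73.0, 40.4, 86.9], [-39.7, 64.9, 90.0]]
ledge 5376 [[-93.8, 13.3, 59.0], [-15.6, 96.2, 62.0]]
roof 4153 [[-2.9, 25.4, 111.0], [47.9, 84.4, 114.1]]
tcp -116.74342861414301 52.0230779749089
```

Measured in the tumbler frame: block x −73…−40 and y 40…65, lip at −15, guard starting at −3. Next I lower the fingers behind the block and push.

Request:
carry_out([
  [[0,0,0.2],0],
  [[0,0,0.4],0],
  [[0,-0.005,0.55],0],
  [[0,-0.005,0.62],0],
  [[0,-0.005,0.62],0],
  [[0.08,-0.005,0.62],0],
  [[0.14,-0.005,0.62],0],
  [[0.18,-0.005,0.62],0],
  [[0.22,-0.005,0.62],0],
  [[0.26,-0.005,0.62],0],
  [[0.3,-0.005,0.62],0],
])

```text
time_s: 24.15
ee_pos: [0.4892, 0.1826, 0.0676]
eef_rot: [3.142, -0.0, -0.284]
force: [-0.1, -0.0, 0.2]
grip_width: 0.0007
grip_force: 0.2
```

Request:
carry_out([
  [[0.03,0,0],0],
  [[0.06,0,0],0],
  [[0.09,0,0],0],
  [[0.12,0,0],0],
  [[0.15,0,0],0],
  [[0.175,0,0],0],
  [[0.185,0,0],0],
  [[0.185,0,0],0],
])

```text
time_s: 24.95
ee_pos: [0.5243, 0.1723, 0.0673]
eef_rot: [3.142, 0.0, -0.285]
force: [-0.1, -0.8, -0.1]
grip_width: 0.0008
grip_force: 0.0
```

```bash
cat > c.py <<'E'
from h import *
o=ctrl.get_obs()
i=camera_info("wrist"); p,d=camera("wrist"); cv2.imwrite("pics/c.png",cv2.resize(p,None,fx=1.5,fy=1.5))
O=np.array([.5278,.1157]); X=np.array([.9593,-.2823]); Y=np.array([.2823,.9593])
P,r,c=cloud(i,"wrist",d); L=np.stack([(P[:,:2]-O)@X,(P[:,:2]-O)@Y,P[:,2]],1)*1000
s=(L[:,2]>64)&(L[:,2]<98)&(L[:,0]>-95)&(L[:,0]<-5)&(abs(L[:,1]-53)<40)
print(s.sum(), s.any() and np.percentile(L[s],[2,98],axis=0).round(1).tolist())
print("tcp",o["time_s"],(o["ee_pos"][:2]-O)@X*1000,(o["ee_pos"][:2]-O)@Y*1000,o["ee_pos"][2],o["force"])
E
python3 c.py
```

```text
84 [[-13.1, 41.4, 93.8], [-11.0, 64.2, 97.9]]
tcp 24.95 -19.350529555205632 53.34166222322729 0.06734289339983432 [-0.08372091 -0.83307814 -0.061517  ]
```

View pics/c.png

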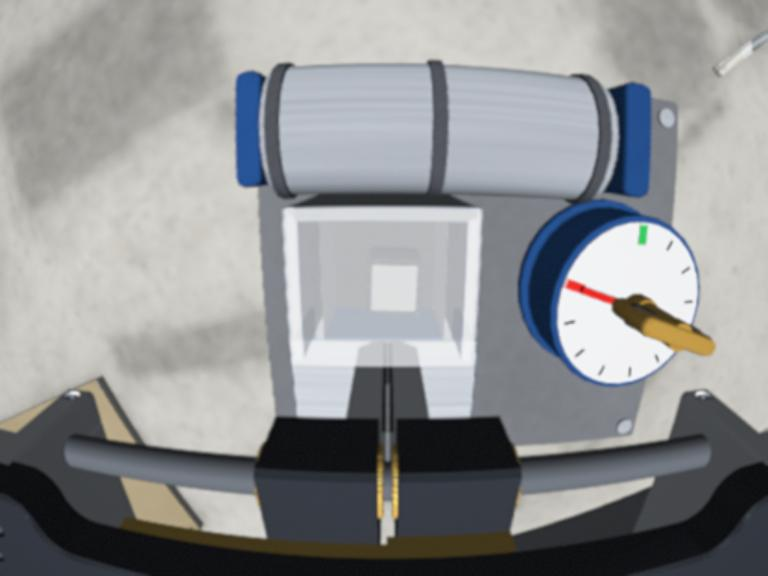

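The block shows through the guard at (395,280) with its grey face turned up. The finger front at −11 mm stops short of the guard at −3. Backing off and checking.

Request:
carry_out([
  [[-0.1,0,0],0],
  [[-0.25,0,0],0],
  [[-0.3,0,-0.2],0],
  [[-0.3,0,-0.45],0],
  [[-0.3,0,-0.65],0],
  [[-0.3,0,-0.65],0],
  [[-0.3,0,-0.65],0],
])

```text
time_s: 25.7
ee_pos: [0.4665, 0.1893, 0.1976]
eef_rot: [-3.141, -0.001, -0.284]
force: [0.7, -0.6, -0.9]
grip_width: 0.0004
grip_force: 0.0
```

```bash
cat >> c.py <<'E'
redblobs(i,p,np.array([.508,.0485]))
for n in ["wrist"]:
    for r in finder.cut_out(n,"block")[:2]: print(n,round(r["conf"],2),r["location"],np.round(withdepth(i,n,r["location"],d[int(r["location"][1]),int(r["location"][0])]),3))
t,td=camera("top"); ti=camera_info("top")
for q in ["red_vial","white_pot","block"]:
    for r in finder.boxes_of("top",q)[:3]: print(q,round(r["conf"],2),np.round(r["location"],1))
a=p[0:250,30:330]; cv2.imwrite("pics/f.png",cv2.resize(a,None,fx=2,fy=2,interpolation=cv2.INTER_CUBIC))
E
python3 c.py
```

```text
0 False
tcp 25.7 -79.60331798194835 53.33773675593279 0.19763211653363416 [ 0.65359119 -0.58049464 -0.85628825]
red 63 r 0.0302 ang 58.1
red_vial 0.49 [298.4 162.6]
white_pot 0.62 [277.5 204.7]
block 0.49 [333.6 222.9]
block 0.41 [355.6 209.2]
```

View pics/f.png

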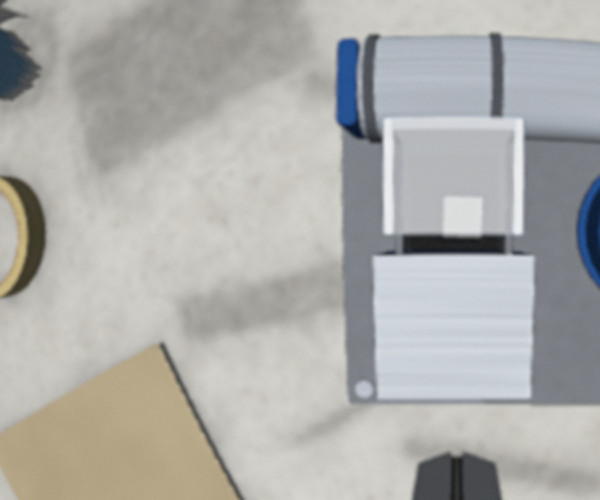

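The ledge is empty, and the block lies in the chute at crop pixel (463,217). The pointer is still on the red mark, and the pot and vial have not moved.

```bash
python3 -c "
from station import ctrl
print(ctrl.hand_in())"
```

```text
the job is handed in; nothing more can be done
None
```

The job is handed in at about 26 s: the block was set on the ledge, the key wound to its stop with the pointer on the red mark, and the block then pushed down the chute, with the vial and pot left standing where they were.

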